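# Clamp the culture chest and hold its purge cartridge on the valve

## Robot

A 6-joint arm with a two-finger parallel gripper is mounted at the origin on the work surface. World frame = base frame: x ahead of the robot, y to its left, z up, the work surface at z = 0. Lengths are in m, angles in rad, forces in N, time in s.
With the tool pointing down it reaches from about 0.35 to 0.875 m from the base axis. Payload 4.2 kg.
Tool frame: the origin (TCP) lies at the very end of the fingers, on their centre line; the grasp point (between the pads) lies 19 mm behind it; z points along the fingers, y is the direction in which the jaws open and shut (so a half turn about z gives the same grasp; the last joint's range is limited). The gripper opens to 85 mm and grips with 20 to 120 N. Pads are 22 mm wide; open, the fingers measure 114 mm over their backs; the gripper's body (76 mm by 85 mm) begins 54 mm behind the grasp point. The pads swing forward as they close: fully open they stand 13 mm farther back than shut.
Start: joints at [1.473, 0.385, 0.008, 0, -1.194, -0.259], TCP at [0.218, 0.586, 0.231] pointing down, gripper open.
Joint ranges: [-3.14, 3.14], [-1.21, 2.06], [-1.07, 1.41], [-3.16, 2.05], [-2.99, -0.16], [-3.1, 3.1]. Speed limits (rad/s): [2.79, 2.79, 3.14, 3.14, 3.14, 3.14].

## Interface

Orientations are given as a unit quaternion [w, x, y, z].
In Python, from bench import * gives the robot as it stands.
- The arm moves only by the tool servo_tool, never from a script. Its argument "targets" is a list that holds one entry, the list of rows, each a list of 7 numbers: the turn, a rotation vector about the world's x, y, z in units of 1.5 rad (1.0 is 1.5 rad), then the shift along the world's x, y, z in units of 2.5 cm (1.0 is 2.5 cm), then the closure, from -1 (fully open) to 1 (shut). A call has 1 to 5 rows; each row shifts and turns the commanded pose from where the row before left it; what a row does not reach is not made up. A row lasts 1/12 s, in which the tool goes at most 41.7 mm and 7.16 degrees, less where a joint would pass 70% of its speed; a pose out of reach is approached as far as the arm can. A call with a number of a shift or a turn outside -1 to 1 is refused whole. A call with a gripper value outside its range is refused whole. The fingers move at their own pace and stop on an object; "newtons" is the grip in N (left out, the last holds). Time passes only in rows, so rows that do not move let the fingers close. It gives the time, the measured TCP pose, the force and the opening at its end, in the units of the state.
- read_state(): the state, without advancing time (a new reading comes with each control period).
- read_camera(name): name is "scene" or "top"; returns (picture, depth): 384x512x3 uint8, blue, green, red; 384x512 float32, m along the optical axis (not along the pixel's ray), 0 where there is no reading.
- camera_info(name): a dict with "K" (3x3 intrinsics, pixels), "rvec" (rotation vector, rad) and "tvec" (3), from world to camera coordinates, as OpenCV has them. Camera axes: x right, y down, z forward; pixel columns grow to the right and rows downward; lengths in m; the calibration is good to about 2 mm. A picture is of the moment at which its call begins. camera_info takes no time and is no camera call.
- sign_off(): hands the job in, once; it reports no verdict.
The state is a dict: "t": time; "q": joint angles; "joint_vel": joint speeds; "joint_efforts": joint torques, N m; "ee_pos": TCP position; "eef_rot": TCP orientation; "wrist_force": force on the tool from outside, world axes, zero at the start; "moment": the same for the moment, N m; "gripper_width": finger opening in m.
Only numpy, scipy, OpenCV 4.12 (cv2) and the standard library are available. Lean on these libraries where they do the work, as an engineer would, in place of code of your own. Each camera call takes 0.05 s, during which the arm holds its last target.

## Task

Get the culture chest ready for flushing: first swing the steel clamp bar on its lid closed until it lies flat in its catch. Then take the gas cartridge that stands on the bench, press its coupler squarely onto the tilted nipple until it snaps fully on, and keep pushing so that the spring-loaded nipple is held well in, past the middle of its travel. Finish like that, still gripping the cartridge and holding the nipple in, and leave the bottle, dishes, lamp, jar and spatula where they are.

Things in the scene. Friction and masses are not known exactly. Their poses are not given: they have to be found in the camera images.
- chest: Dark metal culture chest with a grey lid, 200 (its x) by 260 (its y) by 120 tall, fixed to the bench. Origin under its centre; x points to its back, y to its left, z up. The lid's top is flat at z = 120. On the lid: the steel clamp bar on the left, the valve block with the nipple on the right.
- hasp (a joint): Angle of the steel clamp bar (hinged latch) in rad: 0 = closed, lying level in its catch; grows as it swings up and outwards to the chest's left (about 1.57 = upright, 1.9 = stop). Stiff hinge: it stays where it is left; about 1 to 2 N at its free end moves it.
- hasp_hinge (a point): Hinge axis of the clamp bar, at mid width, at (0, 115, 132) in the chest's frame; the axis runs along the chest's x. Closed, the bar reaches 93 from the hinge towards the chest's right (-y). It is 18 wide and 6 thick (mid thickness on the hinge axis). Catch: two prongs on the lid 57 from the hinge, tops 4 above the hinge axis; ears at the hinge reach 10 above it.
- hasp_tab (a point): Centre of the outer face (the upper one when closed) of the tab at the bar's free end, 85 from the hinge; tab 26 by 16. Its z is the outward normal of that face, which is the face to push on. Moves with the bar.
- nipple_tip (a point): Top of the round head of the nipple, a steel ball head of 16 diameter on a neck of 10 diameter that stands 48 proud of a bush (26 diameter) on a 50 mm square block. Its z axis is the nipple's axis pointing outwards: tilted 0.5 rad from vertical, leaning to the chest's front (-x). Site moves with the nipple. Head centre is 8 below the tip along z.
- nipple (a joint): How far the spring-loaded nipple is pushed in along its axis, m: 0 = out, 0.010 = stop. The spring needs about 10 N to begin to move it and 14 N at the stop; it pushes back out when let go.
- cartridge_center (a point): Centre, half-way up, of the loose steel gas cartridge with a snap coupler at its lower end: 110 tall, 0.3 kg, standing upright, coupler mouth down on the bench. z axis points from the mouth to the plain end. The eight-sided coupler is 46 across flats and takes up the lowest 34; above it the plain round body, 30 diameter, is the part to grip.
- coupler_mouth (a point): Centre of the coupler's open mouth, on the cartridge's axis, 55 from its centre. A funnel 38 wide narrows in 10 to a bore 18.6 wide with a flat bottom 30 from the mouth. Spring jaws in the bore snap over the nipple's ball head: resistance starts when the ball's tip is 12 short of the bottom, is about 6 N at most, and ends with the tip at the bottom.
- coupler_seat (a point): Centre of the bottom of the coupler's bore, on the cartridge's axis, 30 from the mouth and 25 from the cartridge's centre towards the mouth. It meets nipple_tip when the coupler is snapped fully on.
- bottle: Bystander, to be left alone: clear capped bottle, 66 diameter, 190 tall (mm). Origin under its centre.
- dish_stack: Bystander, to be left alone: three stacked round culture dishes, 90 diameter, 41 tall (mm). Origin under its centre.
- dish: Bystander, to be left alone: single round culture dish, 90 diameter, 13 tall (mm). Origin under its centre.
- lamp: Bystander, to be left alone: small glass spirit lamp, 72 diameter, 84 tall (mm). Origin under its centre.
- jar: Bystander, to be left alone: amber glass jar with a lid, 68 diameter, 85 tall (mm). Origin under its centre.
- spatula: Bystander, to be left alone: spatula lying flat, 140 long. Origin under its middle.
Not all that is in view belongs to the job. What is shaped like the part that bears cartridge_center but purple or red is not meant.

How it is judged:
By the outcome, as a careful person would: the job done as asked, in the order asked, and still so for the second after the job is handed in, while the arm keeps its last pose, push and grip.
It also fails if it takes over 64 s, if anything falls off the work surface, if the arm or the gripper's body presses on something with over 40 N, if the wrist force passes 120 N, or if a joint passes its speed limit or range.

## Working session

There is one attempt and no reset: what is moved stays moved. The work goes in short steps, Python scripts to look and compute and a tool call to move; the robot and the scene stay as the last step left them, time stands still between calls to the robot, and variables do not carry over. Pictures are saved under pics/ and viewed, and the job is handed in when it is done.

Besides the shell and the picture viewer there is one more tool, called after "Call:" as name(argument=value, ...), one argument or row to a line, values as JSON. servo_tool: Moves the arm, as the interface text tells. Its arguments: {"type":"object","properties":{"targets":{"type":"array","items":{"type":"array","items":{"type":"array","items":{"type":"number","minimum":-1,"maximum":1}}}},"newtons":{"type":"number"}},"required":["targets"]}

```bash
ls; mkdir -p pics; python3 - <<'E'
from bench import *
import cv2,numpy as np
print(read_state())
for n in("scene","top"):
    im,d=read_camera(n); cv2.imwrite(f"pics/{n}0.png",im); np.save(f"{n}0.npy",d); print(n,camera_info(n))
E
```

```text
pics
{'t': 0.0, 'q': array([ 1.47259680e+00,  3.85574663e-01,  6.62468846e-03, -5.07540095e-04,
       -1.19398049e+00, -2.58607331e-01]), 'joint_vel': array([-9.42730380e-05,  6.14426032e-04,  2.25592061e-03,  6.12182331e-04,
        8.92355122e-04, -9.49705285e-04]), 'joint_efforts': array([-6.36991135e-04, -3.92296994e+01,  1.88398129e+01,  4.18606237e+00,
       -4.60223542e-03, -4.99393678e-06]), 'ee_pos': array([0.21807455, 0.5851021 , 0.23020893]), 'eef_rot': array([ 1.08253341e-03,  9.84111065e-01, -1.77550605e-01, -1.49616625e-04]), 'wrist_force': array([ 0.39323394, -0.34778734, -0.12261816]), 'moment': array([ 0.02562037,  0.0732842 , -0.0347714 ]), 'gripper_width': 0.08539377183492398}
scene {'K': array([[363.00040991,   0.        , 250.44115573],
       [  0.        , 363.00040991, 192.73142048],
       [  0.        ,   0.        ,   1.        ]]), 'rvec': array([ 1.82648735,  1.32495497, -0.70967326]), 'tvec': array([-0.18902154, -0.14317739,  1.42969004])}
top {'K': array([[383.68212077,   0.        , 258.88621509],
       [  0.        , 383.68212077, 195.05516021],
       [  0.        ,   0.        ,   1.        ]]), 'rvec': array([ 2.15554098, -2.06455365,  0.21538988]), 'tvec': array([5.62418357e-04, 5.40757137e-01, 1.07926879e+00])}
```

View pics/scene0.png

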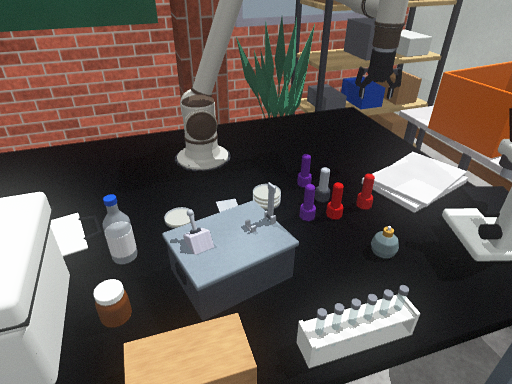

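View pics/top0.png

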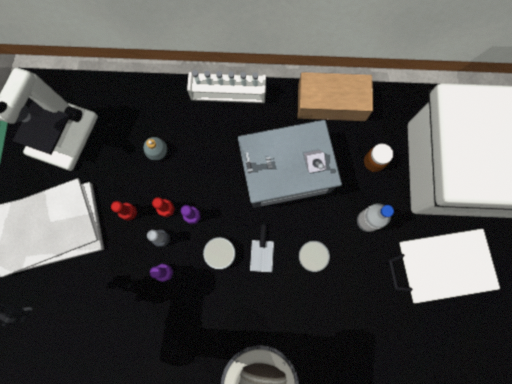

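```bash
cat > h.py <<'E'
from bench import *
import cv2,numpy as np
from scipy.spatial.transform import Rotation as R
def cam(n):
    c=camera_info(n); Rm=cv2.Rodrigues(c["rvec"])[0]; return c["K"],Rm,c["tvec"]
def cloud(n,d):
    K,Rm,t=cam(n); v,u=np.mgrid[:d.shape[0],:d.shape[1]]
    p=np.stack([(u-K[0,2])/K[0,0]*d,(v-K[1,2])/K[1,1]*d,d],-1)
    w=(p-t)@Rm; w[d==0]=np.nan; return w
def ray(n,u,v,z=None):
    K,Rm,t=cam(n); r=Rm.T@np.array([(u-K[0,2])/K[0,0],(v-K[1,2])/K[1,1],1]); o=-Rm.T@t
    if z is None: return o,r
    return o+r*(z-o[2])/r[2]
def proj(n,P):
    K,Rm,t=cam(n); p=(Rm@np.array(P).T).T+t; p=np.atleast_2d(p); return np.c_[K[0,0]*p[:,0]/p[:,2]+K[0,2],K[1,1]*p[:,1]/p[:,2]+K[1,2]]
def tri(a,b):
    o1,r1=ray("scene",*a);o2,r2=ray("top",*b)
    s=np.linalg.lstsq(np.c_[r1,-r2],o2-o1,rcond=None)[0]; p,q=o1+s[0]*r1,o2+s[1]*r2
    return (p+q)/2,np.linalg.norm(p-q)
E
python3 - <<'E'
from h import *
for n in("scene","top"):
    im=cv2.imread(f"pics/{n}0.png"); d=np.load(f"{n}0.npy"); w=cloud(n,d); 
    print(n,(d==0).mean())
    z=w[...,2]; 
    m=((abs(z-.12)<.006)&(w[...,0]>.3)&(w[...,0]<.9)&(abs(w[...,1])<.3)).astype(np.uint8)
    nc,l,st,c=cv2.connectedComponentsWithStats(m)
    i=1+np.argmax(st[1:,4]); P=w[l==i]; print(len(P),P.mean(0),cv2.minAreaRect(P[:,:2].astype(np.float32)))
    # cloud stats for table
    for (u,v) in ([(323,185),(270,200),(198,240),(310,195)] if n=="scene" else [(158,238),(155,236),(164,239),(265,165),(318,162),(219,253),(314,256)]): print((u,v),np.round(w[v,u],4))
a=cv2.imread("pics/scene0.png")[150:270,150:390]; cv2.imwrite("pics/s_zoom.png",cv2.resize(a,None,fx=3.3,fy=3.3,interpolation=cv2.INTER_CUBIC))
a=cv2.imread("pics/top0.png")[110:290,105:345]; cv2.imwrite("pics/t_zoom.png",cv2.resize(a,None,fx=3.3,fy=3.3,interpolation=cv2.INTER_CUBIC))
E
```

```text
scene 0.0038706461588541665
5895 [ 0.6488091 -0.0607626  0.1200244] ((0.6318356990814209, -0.05789768695831299), (0.2019260823726654, 0.2596370279788971), 13.79816722869873)
(323, 185) [0.4187 0.3033 0.0605]
(270, 200) [0.6059 0.0522 0.1835]
(198, 240) [ 0.6479 -0.1326  0.1441]
(310, 195) [0.492  0.2205 0.0877]
top 0.003957112630208333
5625 [ 0.62806317 -0.05214177  0.12069291] ((0.6315612196922302, -0.05578143894672394), (0.20092177391052246, 0.2600153684616089), 13.884151458740234)
(158, 238) [0.3983 0.3016 0.0871]
(155, 236) [0.4015 0.3043 0.1099]
(164, 239) [0.4005 0.2973 0.0358]
(265, 165) [0.615  0.0098 0.1188]
(318, 162) [ 0.6202 -0.1356  0.1518]
(219, 253) [0.3663 0.1322 0.0433]
(314, 256) [ 0.3713 -0.1476  0.0126]
```

View pics/s_zoom.png

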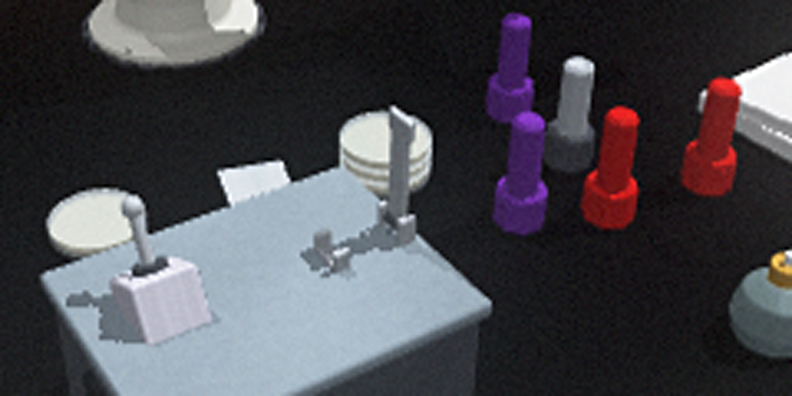

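View pics/t_zoom.png

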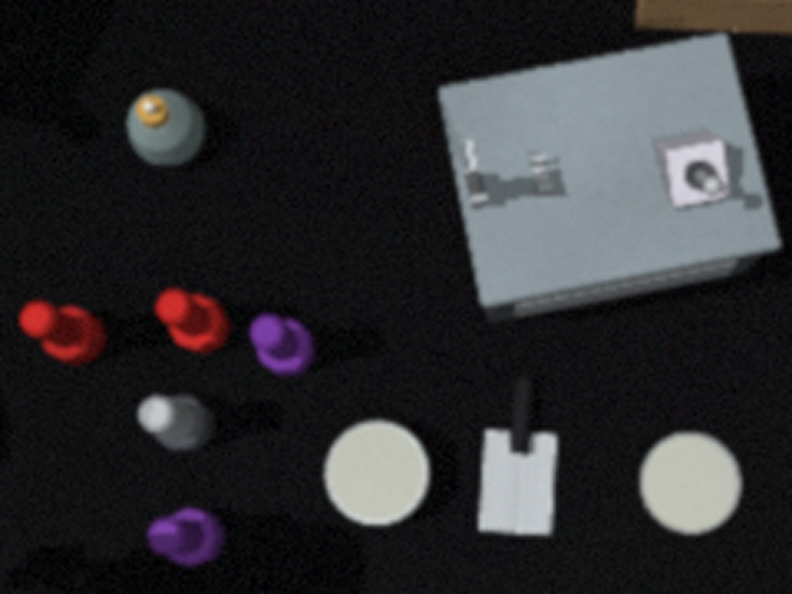

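```bash
python3 - <<'E'
from h import *
from scipy.optimize import least_squares
ya=np.radians(13.84); C=np.array([.6317,-.0568,0]); Rc=R.from_euler('z',ya).as_matrix()
W={}
for n in("scene","top"):
    im=cv2.imread(f"pics/{n}0.png"); w=cloud(n,np.load(f"{n}0.npy")); hsv=cv2.cvtColor(im,cv2.COLOR_BGR2HSV)
    W[n]=w
    near=(np.hypot(w[...,0]-.405,w[...,1]-.30)<.2)&(w[...,2]>.01)&(w[...,2]<.125)
    for nm,m in dict(grey=(hsv[...,1]<70),purple=(hsv[...,0]>125)&(hsv[...,0]<160)&(hsv[...,1]>100),red=((hsv[...,0]<8)|(hsv[...,0]>172))&(hsv[...,1]>120)).items():
        mm=(m&near).astype(np.uint8); nc,l,st,c=cv2.connectedComponentsWithStats(mm)
        for i in range(1,nc):
            if st[i,4]<60: continue
            P=w[l==i]; b=P[(P[:,2]>.05)&(P[:,2]<.1)]
            if len(b)<10: continue
            f=least_squares(lambda c:np.hypot(b[:,0]-c[0],b[:,1]-c[1])-.015,P[:,:2].mean(0),loss='soft_l1',f_scale=.002)
            k=P[P[:,2]<.03]; g=least_squares(lambda c:np.hypot(k[:,0]-c[0],k[:,1]-c[1])-.024,P[:,:2].mean(0),loss='soft_l1',f_scale=.002) if len(k)>8 else None
            print(n,nm,st[i],'fit',f.x.round(4),np.abs(f.fun).mean().round(4),'base',None if g is None else g.x.round(4),'ztop',P[:,2].max().round(4))
    # chest frame
    q=(w-C)@Rc
    m=(np.abs(q[...,0])<.02)&(q[...,1]>.05)&(q[...,1]<.19)&(q[...,2]>.15)&(q[...,2]<.26)
    P=q[m]; print(n,'bar',len(P)); 
    if len(P): print(np.c_[P,np.argwhere(m)[:,::-1]][np.argsort(P[:,2])][::max(1,len(P)//15)].round(3))
    m=(np.abs(q[...,0])<.08)&(q[...,1]<-.03)&(q[...,1]>-.13)&(q[...,2]>.128)&(q[...,2]<.26)
    P=q[m]; print(n,'nip',len(P)); print(np.c_[P,np.argwhere(m)[:,::-1]][np.argsort(-P[:,2])][:40].round(4))
E
```

```text
scene grey [315 167  15  33 351] fit [0.4026 0.3134] 0.0012 base [0.4022 0.3133] ztop 0.1121
scene purple [297 154  19  64 713] fit [0.4694 0.2274] 0.0712 base [0.4664 0.2277] ztop 0.1123
scene red [357 173  18  34 380] fit [0.4789 0.4224] 0.0011 base [0.4789 0.4224] ztop 0.1118
scene red [327 182  17  35 408] fit [0.4946 0.3074] 0.0011 base [0.494  0.3078] ztop 0.1118
scene bar 185
[[ 4.00e-03  1.11e-01  1.50e-01  2.70e+02  2.12e+02]
 [ 4.00e-03  1.11e-01  1.56e-01  2.70e+02  2.10e+02]
 [ 7.00e-03  1.17e-01  1.62e-01  2.73e+02  2.08e+02]
 [-1.00e-03  1.11e-01  1.68e-01  2.69e+02  2.05e+02]
 [ 7.00e-03  1.17e-01  1.73e-01  2.73e+02  2.04e+02]
 [-1.00e-03  1.13e-01  1.79e-01  2.70e+02  2.01e+02]
 [-6.00e-03  1.14e-01  1.85e-01  2.69e+02  1.98e+02]
 [-0.00e+00  1.13e-01  1.91e-01  2.70e+02  1.97e+02]
 [ 7.00e-03  1.16e-01  1.97e-01  2.73e+02  1.96e+02]
 [ 8.00e-03  1.15e-01  2.01e-01  2.73e+02  1.95e+02]
 [-1.00e-03  1.13e-01  2.07e-01  2.70e+02  1.91e+02]
 [ 7.00e-03  1.13e-01  2.12e-01  2.72e+02  1.91e+02]
 [-6.00e-03  1.13e-01  2.16e-01  2.69e+02  1.87e+02]
 [ 1.30e-02  1.16e-01  2.
[... 5631 characters left out ...]
02]
 [-5.960e-02 -6.970e-02  1.864e-01  3.210e+02  1.690e+02]
 [-4.240e-02 -6.680e-02  1.780e-01  3.180e+02  1.640e+02]
 [-4.460e-02 -6.360e-02  1.780e-01  3.170e+02  1.650e+02]
 [-4.130e-02 -6.470e-02  1.756e-01  3.170e+02  1.640e+02]
 [-4.560e-02 -6.440e-02  1.712e-01  3.170e+02  1.660e+02]
 [-3.760e-02 -6.920e-02  1.701e-01  3.180e+02  1.630e+02]
 [-3.780e-02 -7.210e-02  1.688e-01  3.190e+02  1.630e+02]
 [-3.610e-02 -6.740e-02  1.662e-01  3.170e+02  1.630e+02]
 [-3.790e-02 -6.440e-02  1.645e-01  3.160e+02  1.640e+02]
 [-3.480e-02 -6.530e-02  1.634e-01  3.160e+02  1.630e+02]
 [-4.020e-02 -6.410e-02  1.629e-01  3.160e+02  1.650e+02]
 [-2.630e-02 -7.050e-02  1.606e-01  3.170e+02  1.600e+02]]
```

Call:
servo_tool(
  targets=[
    [[0, 0, 0.08, 0.75, -0.96, 0, 1], [0, 0, 0.08, 0.75, -0.96, 0, 1], [0, 0, 0.08, 0.75, -0.96, 0, 1], [0, 0, 0.08, 0.75, -0.96, 0, 1], [0, 0, 0.08, 0.75, -0.96, 0, 1]],
  ],
  newtons=40,
)

```text
t: 0.52
ee_pos: [0.3124, 0.4642, 0.2308]
eef_rot: [0.0, 0.992, 0.124, -0.0]
wrist_force: [0.6, -0.1, 0.1]
gripper_width: 0.0255
```

```bash
cat >> h.py <<'E'
ya=np.radians(13.84); C=np.array([.6317,-.0568,0]); Rc=R.from_euler('z',ya).as_matrix()
def st():
    s=read_state(); q=s["eef_rot"]; r=R.from_quat([*q[1:],q[0]]).as_matrix()
    print('t',round(s["t"],2),'pos',s["ee_pos"].round(4),'chest',((s["ee_pos"]-C)@Rc).round(4),'F',s["wrist_force"].round(1),'M',s["moment"].round(2),'w',round(s["gripper_width"],4))
    print('ychest',(Rc.T@r[:,1]).round(3),'zchest',(Rc.T@r[:,2]).round(3),'q',s["q"].round(2))
    return s,r
E
python3 -c "
from h import *
st()
from scipy.optimize import least_squares
for n in('scene','top'):
    q=(cloud(n,np.load(n+'0.npy'))-C)@Rc
    m=(np.abs(q[...,0]+.052)<.015)&(np.abs(q[...,1]+.069)<.015)&(q[...,2]>.18)&(q[...,2]<.21)
    P=q[m]; f=least_squares(lambda c:np.linalg.norm(P-c,axis=1)-.008,[-.05,-.07,.187],loss='soft_l1',f_scale=.001); print(n,len(P),f.x.round(4),abs(f.fun).mean())
    # valve block top/bush?
    uv=np.argwhere(m)[:,::-1]; print(uv.mean(0), uv.min(0),uv.max(0))
"
```

```text
t 0.52 pos [0.3124 0.4642 0.2308] chest [-0.1854  0.5822  0.2308] F [ 0.6 -0.1  0.1] M [-0.01 -0.02  0.02] w 0.0255
ychest [ 0.008 -1.     0.001] zchest [-0.001 -0.001 -1.   ] q [ 1.27  0.27 -0.16 -0.   -1.14  0.55]
scene 44 [-0.053  -0.0705  0.1857] 0.0007132277959294295
[189.86363636 212.40909091] [187 209] [193 216]
top 29 [-0.0524 -0.0692  0.1867] 0.0010513219856539803
[320.27586207 166.4137931 ] [318 164] [323 169]
```

Call:
servo_tool(
  targets=[
    [[0, 0, 0, 0.75, -0.96, 0, 1], [0, 0, 0, 0.75, -0.96, 0, 1], [0, 0, 0, 0.75, -0.96, 0, 1], [0, 0, 0, 0.75, -0.96, 0, 1], [0, 0, 0, 0.75, -0.96, 0, 1]],
  ],
)

```text
t: 0.93
ee_pos: [0.4062, 0.3441, 0.231]
eef_rot: [0.0, 0.993, 0.121, -0.0]
wrist_force: [0.2, 0.2, 0.3]
gripper_width: 0.0001
```

Call:
servo_tool(
  targets=[
    [[0, 0, 0, 0.75, -0.96, 0, 1], [0, 0, 0, 0.75, -0.96, 0, 1], [0, 0, 0, 0.75, -0.96, 0, 1], [0, 0, 0, 0.75, -0.96, 0, 1], [0, 0, 0, 0.75, -0.96, 0, 1]],
  ],
)

```text
t: 1.35
ee_pos: [0.5, 0.2242, 0.231]
eef_rot: [0.0, 0.993, 0.121, -0.0]
wrist_force: [0.9, 1.1, 0.9]
gripper_width: 0.0
```

Call:
servo_tool(
  targets=[
    [[0, 0, 0, 0.75, -0.96, 0, 1], [0, 0, 0, 0.75, -0.9, 0, 1], [0, 0, 0, 0.75, -0.8, 0, 1], [0, 0, 0, 0.5, -0.3, -0.5, 1], [0, 0, 0, 0, 0, -0.3, 1]],
  ],
)

```text
t: 1.77
ee_pos: [0.5697, 0.1497, 0.2098]
eef_rot: [0.0, 0.993, 0.119, -0.0]
wrist_force: [0.2, 1.2, -0.4]
gripper_width: 0.0002
```

```bash
python3 -c "
from h import *
st()"
```

```text
t 1.77 pos [0.5697 0.1497 0.2098] chest [-0.0108  0.2153  0.2098] F [ 0.2  1.2 -0.4] M [ 0.04 -0.    0.02] w 0.0002
ychest [-0.002 -1.     0.   ] zchest [-0.001 -0.    -1.   ] q [ 0.53  0.34 -0.12 -0.   -1.12  1.28]
```

Call:
servo_tool(
  targets=[
    [[0, 0, 0, 0.26, -0.6, 0, 1], [0, 0, 0, 0.26, -0.6, 0, 1], [0, 0, 0, 0.26, -0.6, 0, 1], [0, 0, 0, 0.26, -0.6, 0.04, 1], [0, 0, 0, 0, 0, 0, 1]],
  ],
)

```text
t: 2.18
ee_pos: [0.5942, 0.0901, 0.2116]
eef_rot: [0.0, 0.993, 0.12, -0.001]
wrist_force: [-1.1, -0.2, -0.1]
gripper_width: -0.0
```

```bash
python3 -c "
from h import *
st()
im,d=read_camera('scene'); a=im[130:290,130:350]; cv2.imwrite('pics/s1.png',cv2.resize(a,None,fx=3.5,fy=3.5,interpolation=cv2.INTER_CUBIC))"
```

```text
t 2.18 pos [0.5942 0.0901 0.2116] chest [-0.0012  0.1516  0.2116] F [-1.1 -0.2 -0.1] M [ 0.05 -0.03  0.  ] w -0.0
ychest [-0. -1.  0.] zchest [-0.001 -0.    -1.   ] q [ 0.42  0.36 -0.08  0.   -1.13  1.39]
```

View pics/s1.png

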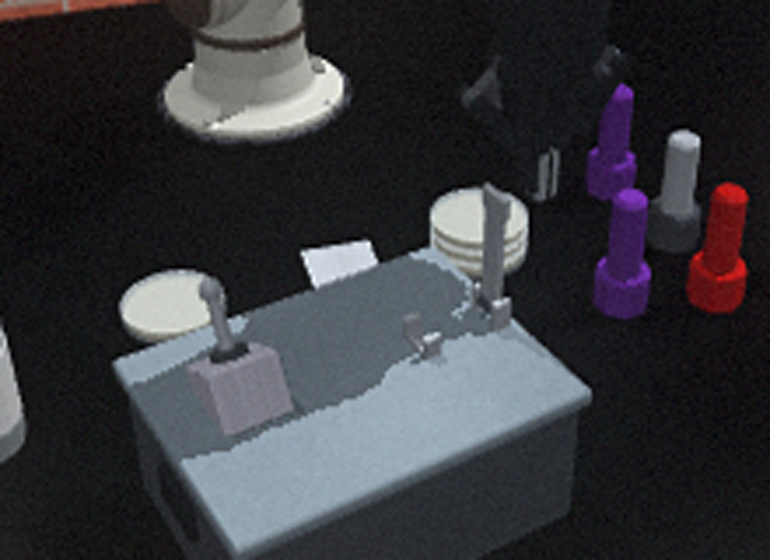

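Call:
servo_tool(
  targets=[
    [[0, 0, 0, 0.1, -0.4, 0, 1], [0, 0, 0, 0.1, -0.4, 0, 1], [0, 0, 0, 0.1, -0.4, -0.03, 1], [0, 0, 0, 0.1, -0.4, -0.05, 1], [0, 0, 0, 0.1, -0.4, -0.1, 1]],
  ],
)

```text
t: 2.65
ee_pos: [0.6068, 0.0409, 0.2078]
eef_rot: [-0.0, 0.993, 0.121, 0.0]
wrist_force: [-1.1, 0.6, -1.2]
gripper_width: 0.0004
```

```bash
python3 -c "
from h import *
st()"
```

```text
t 2.65 pos [0.6068 0.0409 0.2078] chest [-0.0008  0.1008  0.2078] F [-1.1  0.6 -1.2] M [0.28 0.18 0.03] w 0.0004
ychest [ 0.002 -1.    -0.   ] zchest [ 0.  0. -1.] q [ 0.33  0.37 -0.07 -0.   -1.13  1.48]
```

Call:
servo_tool(
  targets=[
    [[0, 0, 0, 0.08, -0.34, -0.18, 1], [0, 0, 0, 0.08, -0.34, -0.24, 1], [0, 0, 0, 0.08, -0.33, -0.25, 1], [0, 0, 0, 0.07, -0.28, -0.3, 1], [0, 0, 0, 0.06, -0.24, -0.33, 1]],
  ],
)

```text
t: 3.07
ee_pos: [0.6163, 0.0024, 0.1746]
eef_rot: [0.0, 0.993, 0.121, 0.0]
wrist_force: [0.5, 0.3, 1.9]
gripper_width: -0.0002
```

```bash
python3 -c "
from h import *
st()
im,d=read_camera('scene'); a=im[130:290,130:350]; cv2.imwrite('pics/s2.png',cv2.resize(a,None,fx=3.5,fy=3.5,interpolation=cv2.INTER_CUBIC))"
```

```text
t 3.07 pos [0.6163 0.0024 0.1746] chest [-0.0008  0.0611  0.1746] F [0.5 0.3 1.9] M [ 0.01 -0.1  -0.  ] w -0.0002
ychest [ 0.001 -1.     0.   ] zchest [ 0. -0. -1.] q [ 0.27  0.41 -0.1   0.   -1.06  1.55]
```

View pics/s2.png

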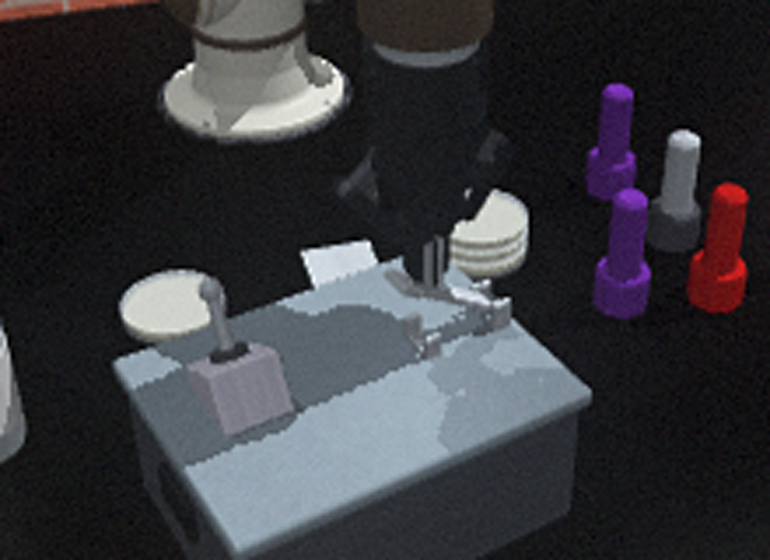

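Call:
servo_tool(
  targets=[
    [[0, 0, 0, 0, 0, 0.8, 1], [0, 0, 0, 0.14, -0.58, 0, 1], [0, 0, 0, 0.14, -0.58, 0, 1], [0, 0, 0, 0, 0, -0.5, 1], [0, 0, 0, 0, 0, -0.5, 1]],
  ],
)

```text
t: 3.53
ee_pos: [0.6256, -0.0312, 0.173]
eef_rot: [0.004, 0.993, 0.122, 0.002]
wrist_force: [3.5, -24.9, 12.9]
gripper_width: -0.0008
```

Call:
servo_tool(
  targets=[
    [[0, 0, 0, 0, 0, -0.4, 1], [0, 0, 0, 0, 0, -0.4, 1], [0, 0, 0, 0, 0, -0.2, 1], [0, 0, 0, 0, 0, -0.15, 1], [0, 0, 0, 0, 0, -0.1, 1]],
  ],
)

```text
t: 3.95
ee_pos: [0.6274, -0.039, 0.1431]
eef_rot: [0.009, 0.993, 0.121, 0.003]
wrist_force: [9.4, -40.1, 6.7]
gripper_width: -0.0004
```

```bash
python3 -c "
from h import *
st()"
```

```text
t 3.95 pos [ 0.6274 -0.039   0.1431] chest [1.000e-04 1.830e-02 1.431e-01] F [  9.4 -40.1   6.7] M [-11.7   -2.89  -0.02] w -0.0004
ychest [ 0.001 -1.     0.019] zchest [ 0.004 -0.019 -1.   ] q [ 0.2   0.46 -0.12  0.02 -0.99  1.6 ]
```

```bash
python3 -c "
from h import *
im,d=read_camera('scene'); a=im[130:290,130:350]; cv2.imwrite('pics/s3.png',cv2.resize(a,None,fx=3.5,fy=3.5,interpolation=cv2.INTER_CUBIC))
st()"
```

```text
t 4.0 pos [ 0.6273 -0.0391  0.1426] chest [0.     0.0183 0.1426] F [ 10.6 -39.1   4.4] M [-11.67  -3.06  -0.02] w 0.0001
ychest [ 0.001 -1.     0.019] zchest [ 0.004 -0.019 -1.   ] q [ 0.2   0.46 -0.12  0.02 -0.99  1.6 ]
```

View pics/s3.png

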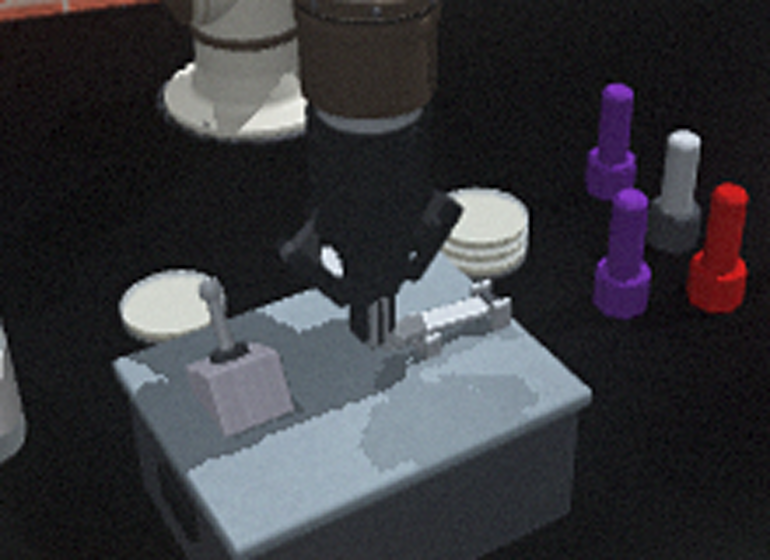

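Call:
servo_tool(
  targets=[
    [[0, 0, 0, 0.1, -0.4, 0, 1], [0, 0, 0, 0.1, -0.4, 0, 1], [0, 0, 0, 0.05, -0.2, 0, 1], [0, 0, 0, 0, 0, 0, 1]],
  ],
)

```text
t: 4.33
ee_pos: [0.6289, -0.0517, 0.1379]
eef_rot: [-0.0, 0.993, 0.12, -0.001]
wrist_force: [0.1, 0.5, -0.3]
gripper_width: 0.0
```

```bash
python3 -c "
from h import *
im,d=read_camera('scene'); a=im[130:290,130:350]; cv2.imwrite('pics/s4.png',cv2.resize(a,None,fx=3.5,fy=3.5,interpolation=cv2.INTER_CUBIC))
st()"
```

```text
t 4.38 pos [ 0.6289 -0.0508  0.1381] chest [-0.0013  0.0065  0.1381] F [ 0.7 -0.5 -0.2] M [ 0.03 -0.04 -0.05] w -0.0003
ychest [ 0.001 -1.    -0.001] zchest [-0.002  0.001 -1.   ] q [ 0.18  0.47 -0.1  -0.   -1.    1.64]
```

View pics/s4.png

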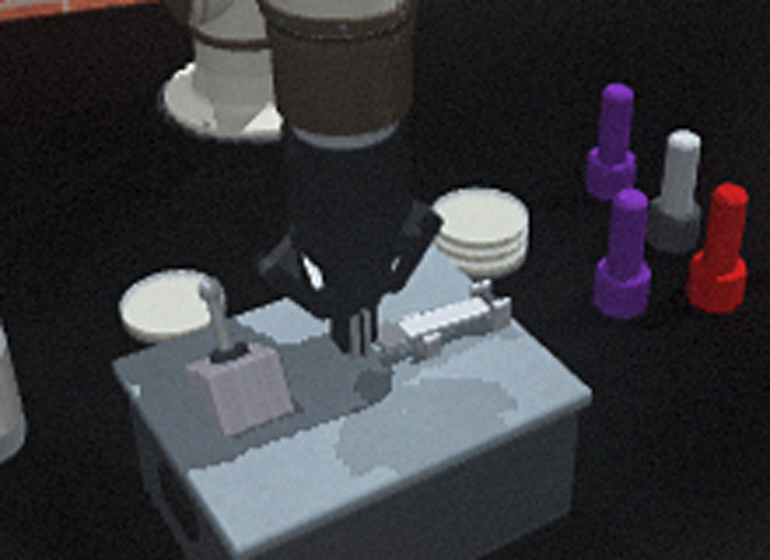

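Call:
servo_tool(
  targets=[
    [[0, 0, 0, 0, 0, 0.8, 1], [0, 0, 0, 0, 0, 0.4, 1], [0, 0, 0, 0, 0, 0, 1], [0, 0, 0, -0.1, 0.46, 0, 1], [0, 0, 0, -0.1, 0.46, 0, 1]],
  ],
)

```text
t: 4.8
ee_pos: [0.6236, -0.0266, 0.1684]
eef_rot: [-0.0, 0.993, 0.121, -0.0]
wrist_force: [-0.8, 0.1, -0.3]
gripper_width: 0.0001
```

Call:
servo_tool(
  targets=[
    [[0, 0, 0, 0, 0, 0, 1], [0, 0, 0, 0, 0, -0.4, 1], [0, 0, 0, 0, 0, -0.4, 1], [0, 0, 0, 0, 0, -0.3, 1], [0, 0, 0, 0, 0, -0.1, 1]],
  ],
)

```text
t: 5.22
ee_pos: [0.623, -0.0279, 0.1363]
eef_rot: [-0.0, 0.993, 0.121, -0.002]
wrist_force: [-0.4, -0.5, 0.1]
gripper_width: -0.0001
```

```bash
python3 -c "
from h import *
st()"
```

```text
t 5.22 pos [ 0.623  -0.0279  0.1363] chest [-0.0015  0.0301  0.1363] F [-0.4 -0.5  0.1] M [ 0.02  0.06 -0.  ] w -0.0001
ychest [ 0.001 -1.    -0.001] zchest [-0.004  0.001 -1.   ] q [ 0.21  0.46 -0.12 -0.   -0.99  1.6 ]
```

Call:
servo_tool(
  targets=[
    [[0, 0, 0, 0, 0, -0.06, 1], [0, 0, 0, 0, 0, 0, 1], [0, 0, 0, 0, 0, -0.06, 1], [0, 0, 0, 0, 0, 0, 1]],
  ],
)

```text
t: 5.55
ee_pos: [0.6244, -0.0278, 0.1361]
eef_rot: [-0.0, 0.993, 0.121, 0.0]
wrist_force: [-0.3, 0.7, 0.1]
gripper_width: 0.0
```

Call:
servo_tool(
  targets=[
    [[0, 0, 0, 0, 0, -0.06, 1], [0, 0, 0, 0, 0, 0, 1], [0, 0, 0, 0, 0, 0, 1]],
  ],
)

```text
t: 5.8
ee_pos: [0.6246, -0.0277, 0.1352]
eef_rot: [0.0, 0.993, 0.121, 0.001]
wrist_force: [-0.2, -0.3, 1.8]
gripper_width: 0.0002
```

Call:
servo_tool(
  targets=[
    [[0, 0, 0, 0, 0, -0.06, 1], [0, 0, 0, 0, 0, 0, 1], [0, 0, 0, 0, 0, -0.06, 1], [0, 0, 0, 0, 0, 0, 1], [0, 0, 0, 0, 0, 0, 1]],
  ],
)

```text
t: 6.22
ee_pos: [0.6247, -0.0277, 0.1349]
eef_rot: [0.001, 0.993, 0.122, 0.001]
wrist_force: [-3.6, 0.2, 12.0]
gripper_width: 0.0001
```

```bash
python3 -c "
from h import *
st()"
```

```text
t 6.22 pos [ 0.6247 -0.0277  0.1349] chest [0.0002 0.0299 0.1349] F [-3.6  0.2 12. ] M [0.25 1.33 0.01] w 0.0001
ychest [ 0.003 -1.     0.001] zchest [ 0.002 -0.001 -1.   ] q [ 0.21  0.46 -0.12  0.   -0.98  1.6 ]
```

Call:
servo_tool(
  targets=[
    [[0, 0, 0, 0, 0, 0.8, 1], [0, 0, 0, 0, 0, 0.9, 1], [0, 0, 0, 0, 0, 0.9, 1], [0, 0, 0, -0.2, 0.3, 0.4, 1], [0, 0, 0, -0.63, 0.98, 0, 1]],
  ],
)

```text
t: 6.63
ee_pos: [0.6057, 0.0033, 0.209]
eef_rot: [0.0, 0.993, 0.12, 0.003]
wrist_force: [0.6, 0.2, -0.5]
gripper_width: 0.0003
```

```bash
python3 -c "
from h import *
im,d=read_camera('scene'); a=im[130:290,130:350]; cv2.imwrite('pics/s5.png',cv2.resize(a,None,fx=3.5,fy=3.5,interpolation=cv2.INTER_CUBIC))
q=(cloud('scene',d)-C)@Rc
m=(np.abs(q[...,0])<.006)&(q[...,1]>.02)&(q[...,1]<.10)&(q[...,2]>.123)&(q[...,2]<.16)
P=q[m]; print(len(P),np.polyfit(P[:,1],P[:,2],1)); print(P[np.argsort(P[:,1])][::6].round(4))
st()"
```

```text
108 [0.00018327 0.13506026]
[[-0.0047  0.0207  0.1367]
 [-0.0048  0.0234  0.1355]
 [-0.0026  0.0276  0.1352]
 [ 0.0034  0.0322  0.1344]
 [-0.0026  0.0359  0.1376]
 [ 0.0025  0.041   0.1329]
 [ 0.0009  0.0448  0.1363]
 [ 0.0022  0.0495  0.1351]
 [-0.0058  0.0544  0.1337]
 [ 0.003   0.0574  0.1353]
 [-0.0056  0.0628  0.1333]
 [ 0.0042  0.0679  0.1346]
 [ 0.0028  0.0716  0.1352]
 [ 0.0041  0.0765  0.134 ]
 [-0.0057  0.0799  0.1352]
 [ 0.0019  0.0837  0.1356]
 [ 0.0032  0.0886  0.1345]
 [-0.0022  0.095   0.1343]]
t 6.68 pos [0.6013 0.0077 0.2075] chest [-0.014   0.0699  0.2075] F [-4.3  1.1 -1.7] M [0.11 0.5  0.02] w -0.0001
ychest [ 0.002 -1.    -0.002] zchest [ 0.002  0.002 -1.   ] q [ 0.28  0.36 -0.09 -0.   -1.12  1.53]
```

View pics/s5.png

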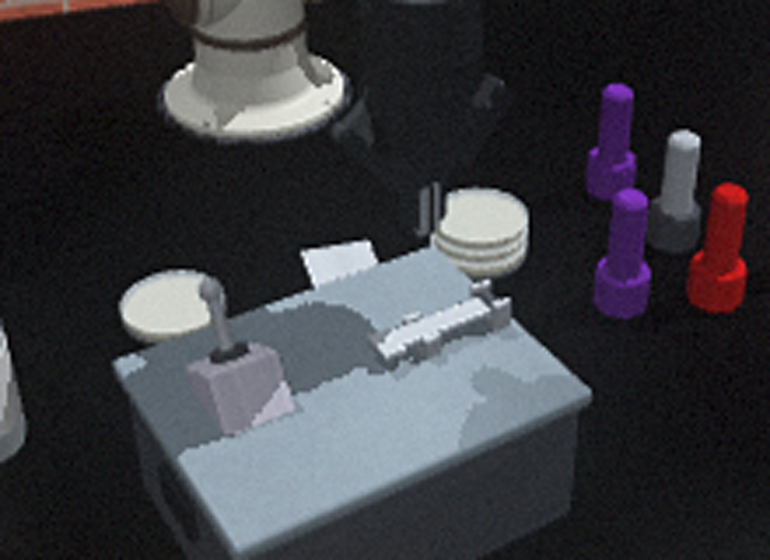

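Call:
servo_tool(
  targets=[
    [[0, 0, 0, -0.61, 0.94, 0, -1], [0, 0, 0, -0.61, 0.94, 0, -1], [0, 0, 0, -0.61, 0.94, 0, -1], [0, 0, 0, -0.61, 0.94, 0, -1], [0, 0, 0, -0.61, 0.94, 0, -1]],
  ],
)

```text
t: 7.1
ee_pos: [0.5254, 0.123, 0.2057]
eef_rot: [-0.0, 0.993, 0.121, -0.001]
wrist_force: [-0.2, 0.2, 0.5]
gripper_width: 0.0606
```

Call:
servo_tool(
  targets=[
    [[0, 0, 0, -0.61, 0.94, 0, -1], [0, 0, 0, -0.61, 0.94, 0, -1], [0, 0, 0, -0.61, 0.94, 0, -1], [0, 0, 0, -0.61, 0.94, 0, -1], [0, 0, 0, -0.61, 0.94, 0, -1]],
  ],
)

```text
t: 7.52
ee_pos: [0.4491, 0.2404, 0.2058]
eef_rot: [0.0, 0.993, 0.121, -0.001]
wrist_force: [0.8, 0.1, 0.7]
gripper_width: 0.0854
```

Call:
servo_tool(
  targets=[
    [[0, 0, 0, -0.61, 0.9, 0, -1], [0, 0, 0, -0.5, 0.8, 0, -1], [0, 0, 0, -0.3, 0.6, 0, -1], [0, 0, 0, 0, 0, 0, -1]],
  ],
)

```text
t: 7.85
ee_pos: [0.4139, 0.299, 0.2059]
eef_rot: [-0.0, 0.992, 0.123, -0.0]
wrist_force: [0.7, 0.3, 0.1]
gripper_width: 0.0858
```

```bash
python3 -c "
from h import *
s,r=st(); print(np.array([.403,.3142,.19])-s['ee_pos'])"
```

```text
t 7.85 pos [0.4139 0.299  0.2059] chest [-0.1264  0.3976  0.2059] F [0.7 0.3 0.1] M [0.03 0.02 0.03] w 0.0858
ychest [ 0.005 -1.    -0.   ] zchest [-0.001  0.    -1.   ] q [ 0.94  0.21 -0.31 -0.   -1.05  0.87]
[-0.01086122  0.01519323 -0.01586985]
```

Call:
servo_tool(
  targets=[
    [[0, 0, 0, -0.22, 0.3, 0, -1], [0, 0, 0, -0.22, 0.31, 0, -1], [0, 0, 0, 0, 0, -0.8, -1], [0, 0, 0, 0, 0, -0.8, -1], [0, 0, 0, 0, 0, -0.8, -1]],
  ],
)

```text
t: 8.27
ee_pos: [0.4046, 0.3121, 0.146]
eef_rot: [-0.0, 0.993, 0.121, 0.0]
wrist_force: [-0.5, 0.8, -0.1]
gripper_width: 0.0853
```

Call:
servo_tool(
  targets=[
    [[0, 0, 0, 0, 0, -0.3, -1], [0, 0, 0, 0, 0, 0, -1]],
  ],
)

```text
t: 8.43
ee_pos: [0.4039, 0.3108, 0.1371]
eef_rot: [0.002, 0.993, 0.121, -0.002]
wrist_force: [-0.7, 0.9, -0.5]
gripper_width: 0.0855
```

```bash
python3 -c "
from h import *
for n in('scene','top'):
    im,d=read_camera(n); a=im[120:240,250:410] if n=='scene' else im[180:300,90:250]; cv2.imwrite('pics/g_%s.png'%n,cv2.resize(a,None,fx=4,fy=4,interpolation=cv2.INTER_CUBIC))
s,r=st(); print(np.array([.403,.3142,.048])-s['ee_pos'])"
```

```text
t 8.53 pos [0.4052 0.3123 0.1396] chest [-0.1316  0.4126  0.1396] F [-0.3 -0.5 -0.3] M [0.07 0.01 0.  ] w 0.0855
ychest [ 0.002 -1.    -0.   ] zchest [ 0.001  0.    -1.   ] q [ 0.97  0.28 -0.4   0.   -0.89  0.84]
[-0.0021997   0.00185923 -0.09159178]
```

View pics/g_scene.png

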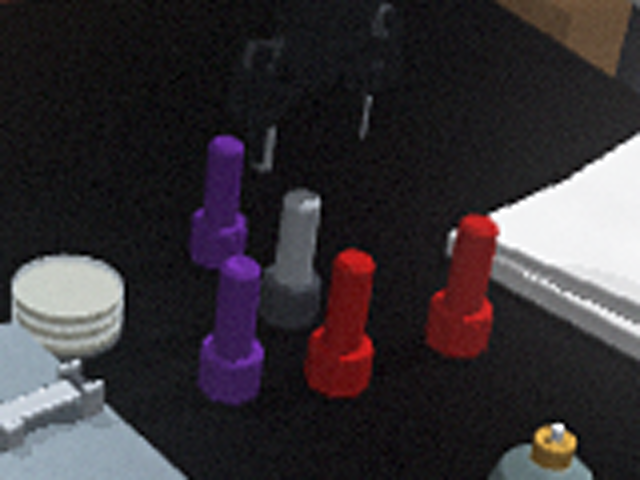

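Call:
servo_tool(
  targets=[
    [[0, 0, 0, -0.04, 0.04, -0.8, -1], [0, 0, 0, 0, 0, -0.8, -1], [0, 0, 0, 0, 0, -0.8, -1], [0, 0, 0, 0, 0, -0.8, -1], [0, 0, 0, 0, 0, -0.4, -1]],
  ],
)

```text
t: 8.95
ee_pos: [0.4038, 0.3131, 0.0484]
eef_rot: [0.0, 0.993, 0.121, -0.0]
wrist_force: [0.2, -0.7, 0.7]
gripper_width: 0.0854
```

Call:
servo_tool(
  targets=[
    [[0, 0, 0, 0, 0, 0, -0.3], [0, 0, 0, 0, 0, 0, 0]],
  ],
  newtons=30,
)

```text
t: 9.12
ee_pos: [0.4044, 0.3137, 0.0499]
eef_rot: [-0.0, 0.993, 0.121, 0.001]
wrist_force: [-0.0, 0.1, 0.9]
gripper_width: 0.064
```

```bash
python3 -c "
from h import *
for n in('scene','top'):
    im,d=read_camera(n); a=im[120:240,250:410] if n=='scene' else im[180:300,90:250]; cv2.imwrite('pics/g2_%s.png'%n,cv2.resize(a,None,fx=4,fy=4,interpolation=cv2.INTER_CUBIC))
s,r=st(); print(np.array([.403,.3142,.048])-s['ee_pos'])"
```

```text
t 9.22 pos [0.4046 0.3142 0.0506] chest [-0.1317  0.4145  0.0506] F [ 0.1 -0.3  0.6] M [-0.   -0.03  0.07] w 0.0489
ychest [ 0.002 -1.    -0.002] zchest [ 0.003  0.002 -1.   ] q [ 0.98  0.41 -0.49  0.   -0.67  0.84]
[-1.63148572e-03  3.61182918e-05 -2.56697265e-03]
```

View pics/g2_scene.png

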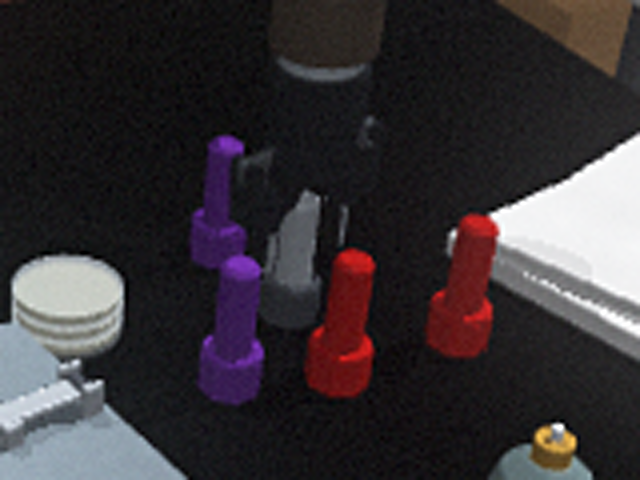

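Call:
servo_tool(
  targets=[
    [[0, 0, 0, -0.04, 0, 0, 0.2], [0, 0, 0, 0, 0, 0, 1], [0, 0, 0, 0, 0, 0, 1], [0, 0, 0, 0, 0, 0, 1], [0, 0, 0, 0, 0, 0, 1]],
  ],
  newtons=100,
)

```text
t: 9.63
ee_pos: [0.4033, 0.3137, 0.0506]
eef_rot: [-0.001, 0.993, 0.122, 0.001]
wrist_force: [-0.6, -1.1, 5.7]
gripper_width: 0.0283
```

```bash
python3 -c "
from h import *
s,r=st(); print(np.array([.403,.3142,.048])-s['ee_pos'])"
```

```text
t 9.63 pos [0.4033 0.3137 0.0506] chest [-0.1332  0.4144  0.0506] F [-0.6 -1.1  5.7] M [-0.21  0.37 -0.  ] w 0.0283
ychest [ 0.002 -1.    -0.001] zchest [ 0.002  0.001 -1.   ] q [ 0.98  0.41 -0.5   0.   -0.67  0.83]
[-0.00026199  0.00050523 -0.00261701]
```

Call:
servo_tool(
  targets=[
    [[0, 0, 0, 0, 0, 0.3, 1], [0, 0, 0, 0, 0, 0.8, 1], [0, 0, 0, 0, 0, 1, 1], [0, 0, 0, 0, 0, 1, 1], [0, 0, 0, 0, 0, 1, 1]],
  ],
)

```text
t: 10.05
ee_pos: [0.4021, 0.3125, 0.1526]
eef_rot: [0.0, 0.993, 0.121, -0.001]
wrist_force: [0.5, 1.3, -2.6]
gripper_width: 0.0284
```

Call:
servo_tool(
  targets=[
    [[0, 0, 0, 0, 0, 1, 1], [0, 0, 0, 0, 0, 1, 1], [0, 0, 0, 0, 0, 1, 1], [0, 0, 0, 0, 0, 1, 1], [0, 0, 0, 0, 0, 0.7, 1]],
  ],
)

```text
t: 10.47
ee_pos: [0.4026, 0.313, 0.2716]
eef_rot: [-0.001, 0.993, 0.121, 0.001]
wrist_force: [0.1, 0.6, -3.4]
gripper_width: 0.0283
```

```bash
python3 -c "
from h import *
for n in('scene',):
    im,d=read_camera(n); a=im[40:240,200:410]; cv2.imwrite('pics/l_%s.png'%n,cv2.resize(a,None,fx=3,fy=3,interpolation=cv2.INTER_CUBIC))
st()"
```

```text
t 10.52 pos [0.404  0.3142 0.2749] chest [-0.1323  0.4147  0.2749] F [1.5 0.7 1.9] M [ 0.12 -0.27 -0.01] w 0.0282
ychest [ 0.002 -1.    -0.005] zchest [ 0.008  0.005 -1.   ] q [ 0.98  0.16 -0.2   0.   -1.21  0.83]
```

View pics/l_scene.png

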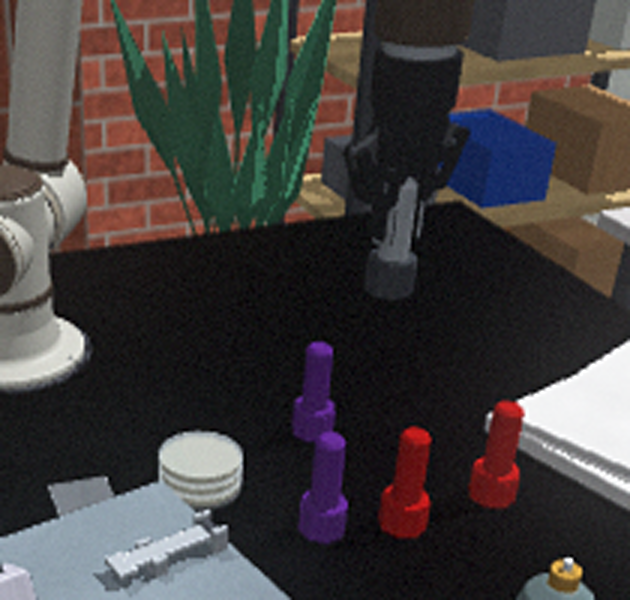

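Call:
servo_tool(
  targets=[
    [[0, 0, 0, 0.3, -0.92, 0.2, 1], [0, 0, 0, 0.3, -0.92, 0.2, 1], [0, 0, 0, 0.3, -0.92, 0.2, 1], [0, 0, 0, 0.3, -0.92, 0.2, 1], [0, 0, 0, 0.3, -0.92, 0, 1]],
  ],
)

```text
t: 10.93
ee_pos: [0.44, 0.197, 0.289]
eef_rot: [-0.0, 0.993, 0.121, -0.0]
wrist_force: [0.9, 0.1, -2.6]
gripper_width: 0.0279
```

Call:
servo_tool(
  targets=[
    [[0.016, -0.065, 0, 0.3, -0.92, 0, 1], [0.016, -0.065, 0, 0.3, -0.92, 0, 1], [0.016, -0.065, 0, 0.3, -0.92, 0, 1], [0.016, -0.065, 0, 0.3, -0.92, 0, 1], [0.016, -0.064, 0, 0.3, -0.92, 0, 1]],
  ],
)

```text
t: 11.35
ee_pos: [0.4765, 0.0819, 0.2882]
eef_rot: [-0.03, 0.961, 0.118, 0.247]
wrist_force: [0.9, -1.1, -3.0]
gripper_width: 0.0279
```

Call:
servo_tool(
  targets=[
    [[0, 0, 0, 0.3, -0.92, 0, 1], [0, 0, 0, 0.3, -0.92, 0, 1], [0, 0, 0, 0.3, -0.92, 0, 1], [0, 0, 0, 0.3, -0.92, 0, 1], [0, 0, 0, 0.3, -0.92, 0, 1]],
  ],
)

```text
t: 11.77
ee_pos: [0.5137, -0.0331, 0.2874]
eef_rot: [-0.03, 0.962, 0.117, 0.244]
wrist_force: [0.1, 0.3, -2.2]
gripper_width: 0.0279
```

```bash
python3 -c "
from h import *
s,r=st(); print((np.array([.5514,-.1487,.2727])-s['ee_pos'])/.025)"
```

```text
t 11.77 pos [ 0.5137 -0.0331  0.2874] chest [-0.1089  0.0512  0.2874] F [ 0.1  0.3 -2.2] M [-0.37  1.25 -0.01] w 0.0279
ychest [ 0.001 -1.    -0.   ] zchest [ 0.477  0.001 -0.879] q [ 0.25 -0.07 -0.5   0.01 -0.64  1.55]
[ 1.50700382 -4.6222653  -0.58837822]
```

Call:
servo_tool(
  targets=[
    [[0, 0, 0, 0.3, -0.9, 0, 1], [0, 0, 0, 0.3, -0.9, 0, 1], [0, 0, 0, 0.3, -0.9, 0, 1], [0, 0, 0, 0.3, -0.9, 0, 1], [0, 0, 0, 0.2, -0.7, 0, 1]],
  ],
)

```text
t: 12.18
ee_pos: [0.5495, -0.1407, 0.2872]
eef_rot: [-0.03, 0.962, 0.117, 0.244]
wrist_force: [-0.3, 0.2, -2.0]
gripper_width: 0.0281
```

Call:
servo_tool(
  targets=[
    [[0, 0, 0, 0, 0, 0, 1], [0, 0, 0, 0, 0, 0, 1], [0, 0, 0, 0, 0, 0, 1]],
  ],
)

```text
t: 12.43
ee_pos: [0.549, -0.139, 0.2876]
eef_rot: [-0.03, 0.962, 0.117, 0.244]
wrist_force: [0.4, 1.2, -2.6]
gripper_width: 0.0278
```

```bash
python3 -c "
from h import *
s,r=st(); print((np.array([.5514,-.1487,.2727])-s['ee_pos'])/.025)
for n in('scene','top'):
    im,d=read_camera(n); a=im[120:300,110:310] if n=='scene' else im[90:270,220:420]; cv2.imwrite('pics/p_%s.png'%n,cv2.resize(a,None,fx=3.3,fy=3.3,interpolation=cv2.INTER_CUBIC)); cv2.imwrite('pics/p_%s_full.png'%n,im); np.save('p_%s.npy'%n,d)
st()"
```

```text
t 12.43 pos [ 0.549  -0.139   0.2876] chest [-0.0999 -0.06    0.2876] F [ 0.4  1.2 -2.6] M [-0.32  1.35  0.03] w 0.0278
ychest [ 0.001 -1.    -0.001] zchest [ 0.477  0.001 -0.879] q [-0.04  0.06 -0.29 -0.2  -0.75  1.97]
[ 0.09514283 -0.38811268 -0.5968206 ]
t 12.53 pos [ 0.5494 -0.1385  0.2885] chest [-0.0994 -0.0596  0.2885] F [-0.3  0.1 -2.7] M [-0.33  1.31  0.06] w 0.0277
ychest [ 0.003 -1.    -0.   ] zchest [ 0.479  0.001 -0.878] q [-0.04  0.06 -0.29 -0.2  -0.75  1.97]
```

View pics/p_scene.png

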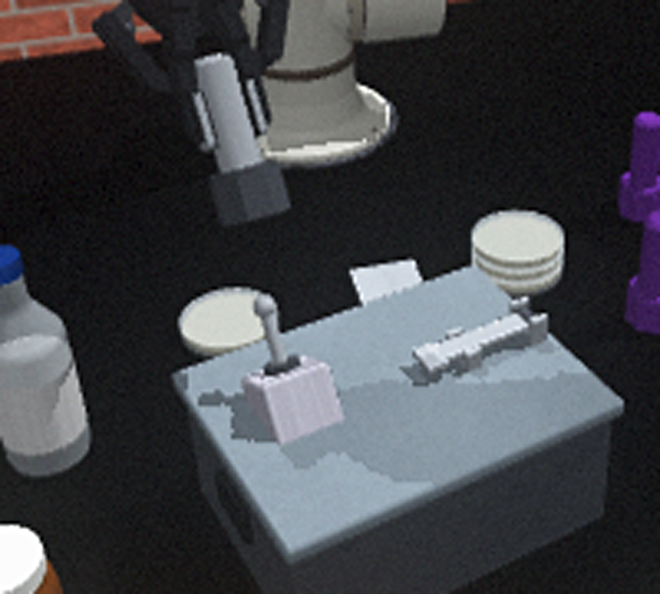

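View pics/p_top.png

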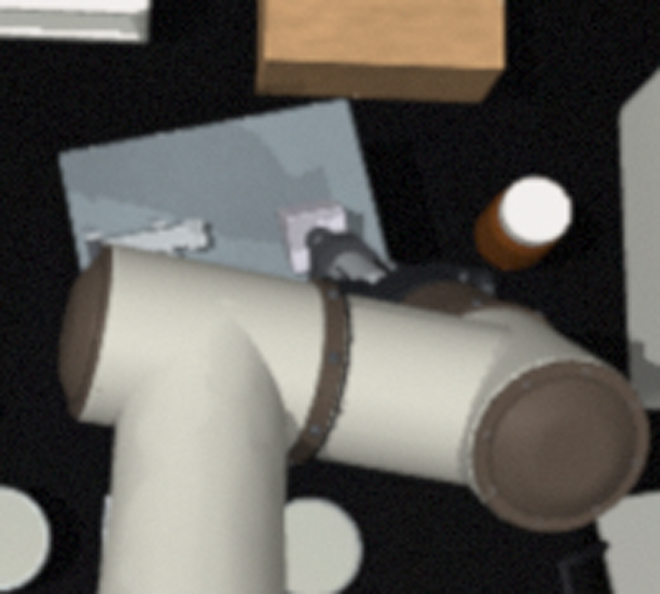

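```bash
cat > fit.py <<'E'
from h import *
from scipy.optimize import least_squares
import sys
def fit(tag,show=True):
    s,r=st(); p=s['ee_pos']
    for n in('scene','top'):
        w=cloud(n,np.load(f'{tag}_{n}.npy')); q=(w-p)@r   # tool frame
        im=cv2.imread(f'pics/{tag}_{n}_full.png')
        m=(np.hypot(q[...,0],q[...,1])<.032)&(q[...,2]>-.062)&(q[...,2]<.06)
        P=q[m]; print(n,len(P),'zmax',np.percentile(P[:,2],[95,99,100]).round(4))
        for lo,hi,rad in((.02,.048,.0238),(-.05,.012,.015)):
            B=P[(P[:,2]>lo)&(P[:,2]<hi)&(np.hypot(P[:,0],P[:,1])<rad+.006)&((rad>.02)|(abs(P[:,1])<.012))]
            if len(B)<20: print('few',len(B)); continue
            f=least_squares(lambda c:np.hypot(B[:,0]-c[0]-0*c[1],B[:,1]-c[1])-rad,[0,0],loss='soft_l1',f_scale=.001)
            f2=least_squares(lambda c:np.hypot(B[:,0]-c[0]-c[2]*B[:,2],B[:,1]-c[1]-c[3]*B[:,2])-rad,[0,0,0,0],loss='soft_l1',f_scale=.001)
            print(lo,hi,len(B),f.x.round(4),abs(f.fun).mean().round(4),'slopes',f2.x.round(4))
fit(sys.argv[1])
E
python3 fit.py p
```

```text
t 12.53 pos [ 0.5494 -0.1385  0.2885] chest [-0.0994 -0.0596  0.2885] F [-0.3  0.1 -2.7] M [-0.33  1.31  0.06] w 0.0277
ychest [ 0.003 -1.    -0.   ] zchest [ 0.479  0.001 -0.878] q [-0.04  0.06 -0.29 -0.2  -0.75  1.97]
scene 1198 zmax [0.0448 0.0495 0.051 ]
0.02 0.048 285 [-0.0017  0.0005] 0.0009 slopes [-0.0015  0.0007 -0.0048 -0.0051]
-0.05 0.012 301 [-0.0015  0.0003] 0.001 slopes [-0.0014  0.0002  0.0044 -0.0059]
top 291 zmax [0.044  0.0495 0.0512]
0.02 0.048 66 [ 0.0004 -0.0008] 0.0007 slopes [ 0.0003 -0.0005  0.0026 -0.0106]
-0.05 0.012 66 [ 0.0005 -0.0009] 0.0003 slopes [ 0.0005 -0.001  -0.0007 -0.0037]
```

Call:
servo_tool(
  targets=[
    [[0, 0, 0, -0.08, -0.24, -0.07, 1], [0, 0, 0, -0.07, -0.23, -0.07, 1], [0, 0, 0, 0.27, 0.07, -0.51, 1], [0, 0, 0, 0.27, 0.07, -0.51, 1], [0, 0, 0, 0.27, 0.07, -0.51, 1]],
  ],
)

```text
t: 12.95
ee_pos: [0.5667, -0.146, 0.2472]
eef_rot: [-0.03, 0.962, 0.118, 0.246]
wrist_force: [-0.2, 0.4, -2.6]
gripper_width: 0.028
```

Call:
servo_tool(
  targets=[
    [[0, 0, 0, 0, 0, 0, 1], [0, 0, 0, 0, 0, 0, 1], [0, 0, 0, 0, 0, 0, 1]],
  ],
)

```text
t: 13.2
ee_pos: [0.5669, -0.1461, 0.2481]
eef_rot: [-0.029, 0.962, 0.118, 0.246]
wrist_force: [0.4, -0.6, -2.8]
gripper_width: 0.0282
```

```bash
cat >> h.py <<'E'
TIP=np.array([-.0560,-.0700,.1935]); N=np.array([-.4794,0,.8776]); TX=np.array([.8776,0,.4794])
def rel(p): 
    e=(p-C)@Rc-TIP; print('axial s %.4f  tx %.4f  y %.4f'%(e@N,e@TX,e[1]))
E
python3 -c "
from h import *
for n in('scene','top'):
    im,d=read_camera(n); a=im[120:300,110:310] if n=='scene' else im[90:270,220:420]; cv2.imwrite('pics/r_%s.png'%n,cv2.resize(a,None,fx=3.3,fy=3.3,interpolation=cv2.INTER_CUBIC)); cv2.imwrite('pics/r_%s_full.png'%n,im); np.save('r_%s.npy'%n,d)
    s=read_state(); rel(s['ee_pos'])
s,r=st(); rel(s['ee_pos'])"; python3 fit.py r
```

```text
axial s 0.0618  tx 0.0016  y -0.0012
axial s 0.0619  tx 0.0017  y -0.0012
t 13.3 pos [ 0.567  -0.1461  0.2486] chest [-0.0842 -0.0712  0.2486] F [ 0.1  0.1 -2.7] M [-0.34  1.3  -0.02] w 0.0285
ychest [ 0.002 -1.     0.001] zchest [ 0.482 -0.001 -0.876] q [-0.06  0.13 -0.31 -0.23 -0.66  2.02]
axial s 0.0619  tx 0.0017  y -0.0012
t 13.3 pos [ 0.567  -0.1461  0.2486] chest [-0.0842 -0.0712  0.2486] F [ 0.1  0.1 -2.7] M [-0.34  1.3  -0.02] w 0.0285
ychest [ 0.002 -1.     0.001] zchest [ 0.482 -0.001 -0.876] q [-0.06  0.13 -0.31 -0.23 -0.66  2.02]
scene 1178 zmax [0.0447 0.0496 0.0508]
0.02 0.048 281 [-0.001   0.0001] 0.001 slopes [-0.0008 -0.0001 -0.0048  0.0038]
-0.05 0.012 302 [-0.0009 -0.0002] 0.001 slopes [-0.0011 -0.0003 -0.0105 -0.0046]
top 223 zmax [0.0428 0.0505 0.0524]
0.02 0.048 56 [ 0.0007 -0.0009] 0.0007 slopes [ 0.0009 -0.0009 -0.0064  0.0016]
-0.05 0.012 55 [ 0.0009 -0.0014] 0.0004 slopes [ 0.0007 -0.0015 -0.0084 -0.0078]
```

View pics/r_scene.png

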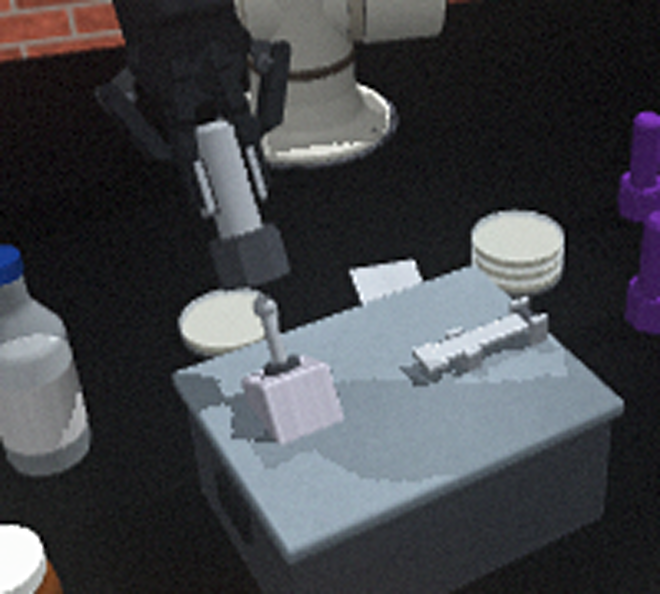

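View pics/r_top.png

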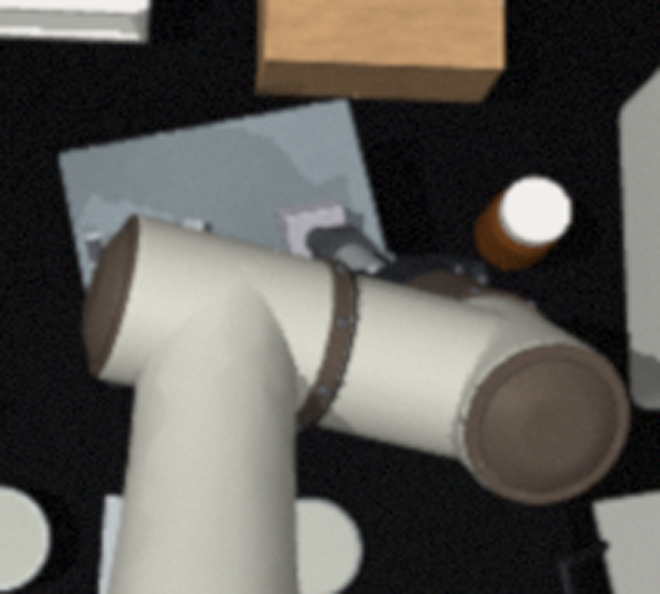

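Call:
servo_tool(
  targets=[
    [[0, 0, 0, -0.06, 0.03, -0.03, 1], [0, 0, 0, 0.12, 0.03, -0.23, 1], [0, 0, 0, 0.12, 0.03, -0.23, 1], [0, 0, 0, 0.12, 0.03, -0.23, 1], [0, 0, 0, 0, 0, 0, 1]],
  ],
)

```text
t: 13.72
ee_pos: [0.5739, -0.1425, 0.2271]
eef_rot: [-0.03, 0.962, 0.117, 0.244]
wrist_force: [-0.8, -1.0, -3.1]
gripper_width: 0.028
```

```bash
python3 -c "
from h import *
s,r=st(); rel(s['ee_pos'])"
```

```text
t 13.72 pos [ 0.5739 -0.1425  0.2271] chest [-0.0766 -0.0694  0.2271] F [-0.8 -1.  -3.1] M [-0.36  1.41 -0.01] w 0.028
ychest [ 0.001 -1.    -0.001] zchest [ 0.477  0.002 -0.879] q [-0.05  0.16 -0.33 -0.24 -0.62  2.03]
axial s 0.0394  tx -0.0020  y 0.0006
```

Call:
servo_tool(
  targets=[
    [[0, 0, 0, 0, 0, 0, 1], [0, 0, 0, 0, 0, 0, 1]],
  ],
)

```text
t: 13.88
ee_pos: [0.5744, -0.1429, 0.2291]
eef_rot: [-0.03, 0.962, 0.118, 0.246]
wrist_force: [0.4, 0.4, -2.4]
gripper_width: 0.028
```

```bash
python3 -c "
from h import *
P=[]
for i in range(3):
    im,d=read_camera('scene'); s=read_state(); rel(s['ee_pos']); print(s['wrist_force'].round(1))
cv2.imwrite('pics/i_scene.png',cv2.resize(im[120:300,110:310],None,fx=3.3,fy=3.3,interpolation=cv2.INTER_CUBIC))
"
```

```text
axial s 0.0412  tx -0.0005  y 0.0001
[-0.4 -1.  -2.5]
axial s 0.0413  tx -0.0005  y 0.0001
[-0.7  0.4 -2.5]
axial s 0.0414  tx -0.0004  y 0.0001
[ 0.8 -0.5 -3.4]
```

View pics/i_scene.png

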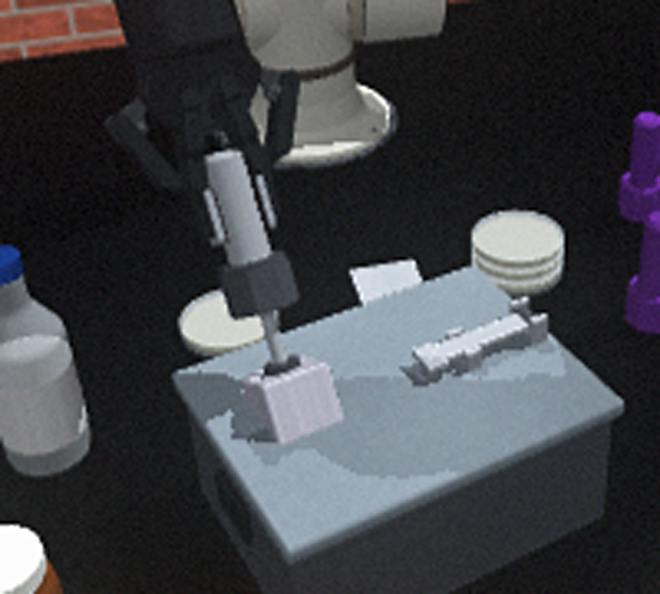

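Call:
servo_tool(
  targets=[
    [[0, 0, 0, 0.07, 0.02, -0.14, 1], [0, 0, 0, 0.07, 0.02, -0.14, 1], [0, 0, 0, 0, 0, 0, 1], [0, 0, 0, 0, 0, 0, 1]],
  ],
)

```text
t: 14.37
ee_pos: [0.5777, -0.1418, 0.2218]
eef_rot: [-0.03, 0.962, 0.117, 0.245]
wrist_force: [0.5, -0.8, -3.2]
gripper_width: 0.0279
```

```bash
cat >> h.py <<'E'
def ax():
    s,r=st(); rel(s['ee_pos']); f=Rc.T@(s['wrist_force']-np.array([0,0,-2.7])); print('Fax %.1f Ftx %.1f Fy %.1f'%(f@N,f@TX,f[1]))
E
python3 -c "
from h import *
ax()"
```

```text
t 14.37 pos [ 0.5777 -0.1418  0.2218] chest [-0.0728 -0.0696  0.2218] F [ 0.5 -0.8 -3.2] M [-0.36  1.34 -0.04] w 0.0279
ychest [ 0.001 -1.     0.   ] zchest [ 0.479  0.    -0.878] q [-0.05  0.17 -0.33 -0.24 -0.61  2.03]
axial s 0.0329  tx -0.0012  y 0.0004
Fax -0.6 Ftx 0.0 Fy -0.9
```

Call:
servo_tool(
  targets=[
    [[0, 0, 0, 0.09, 0.02, -0.13, 1], [0, 0, 0, 0.07, 0.02, -0.14, 1], [0, 0, 0, 0, 0, 0, 1], [0, 0, 0, 0, 0, 0, 1]],
  ],
)

```text
t: 14.7
ee_pos: [0.5817, -0.1415, 0.2169]
eef_rot: [-0.029, 0.962, 0.118, 0.246]
wrist_force: [-6.2, -1.9, 5.9]
gripper_width: 0.0281
```

```bash
python3 -c "
from h import *
ax()"
```

```text
t 14.7 pos [ 0.5817 -0.1415  0.2169] chest [-0.0688 -0.0703  0.2169] F [-6.2 -1.9  5.9] M [-0.46  1.96  0.08] w 0.0281
ychest [ 0.002 -1.     0.002] zchest [ 0.481 -0.001 -0.877] q [-0.05  0.18 -0.33 -0.24 -0.59  2.03]
axial s 0.0267  tx 0.0000  y -0.0003
Fax 10.6 Ftx -1.6 Fy -0.4
```

Call:
servo_tool(
  targets=[
    [[0, 0, 0, 0.04, 0.01, -0.07, 1], [0, 0, 0, 0, 0, 0, 1], [0, 0, 0, 0.04, 0.01, -0.07, 1], [0, 0, 0, 0, 0, 0, 1], [0, 0, 0, 0, 0, 0, 1]],
  ],
)

```text
t: 15.12
ee_pos: [0.5839, -0.1404, 0.2109]
eef_rot: [-0.03, 0.962, 0.117, 0.245]
wrist_force: [2.3, -1.2, -5.7]
gripper_width: 0.0281
```

```bash
python3 -c "
from h import *
ax()"
```

```text
t 15.12 pos [ 0.5839 -0.1404  0.2109] chest [-0.0664 -0.0698  0.2109] F [ 2.3 -1.2 -5.7] M [-0.89  1.18 -0.27] w 0.0281
ychest [ 0.001 -1.     0.   ] zchest [ 0.479  0.    -0.878] q [-0.04  0.19 -0.33 -0.25 -0.58  2.03]
axial s 0.0203  tx -0.0008  y 0.0002
Fax -3.6 Ftx 0.3 Fy -1.7
```

Call:
servo_tool(
  targets=[
    [[0, 0, 0, 0.04, 0.01, -0.07, 1], [0, 0, 0, 0, 0, 0, 1], [0, 0, 0, 0.04, 0.01, -0.07, 1], [0, 0, 0, 0, 0, 0, 1], [0, 0, 0, 0, 0, 0, 1]],
  ],
)

```text
t: 15.53
ee_pos: [0.5851, -0.1402, 0.2094]
eef_rot: [-0.03, 0.962, 0.118, 0.246]
wrist_force: [-7.9, -1.5, 4.8]
gripper_width: 0.0282
```

```bash
python3 -c "
from h import *
ax()"
```

```text
t 15.53 pos [ 0.5851 -0.1402  0.2094] chest [-0.0652 -0.0699  0.2094] F [-7.9 -1.5  4.8] M [-0.58  2.26 -0.03] w 0.0282
ychest [ 0.002 -1.     0.001] zchest [ 0.479  0.    -0.878] q [-0.04  0.19 -0.33 -0.25 -0.58  2.03]
axial s 0.0184  tx -0.0005  y 0.0001
Fax 10.4 Ftx -3.4 Fy 0.4
```

Call:
servo_tool(
  targets=[
    [[0, 0, 0, 0.04, 0.01, -0.07, 1], [0, 0, 0, 0, 0, 0, 1], [0, 0, 0, 0.04, 0.01, -0.07, 1], [0, 0, 0, 0, 0, 0, 1], [0, 0, 0, 0, 0, 0, 1]],
  ],
)

```text
t: 15.95
ee_pos: [0.5869, -0.1398, 0.2061]
eef_rot: [-0.03, 0.962, 0.118, 0.245]
wrist_force: [-8.2, -2.1, 6.8]
gripper_width: 0.0283
```

```bash
python3 -c "
from h import *
ax()"
```

```text
t 15.95 pos [ 0.5869 -0.1398  0.2061] chest [-0.0633 -0.0699  0.2061] F [-8.2 -2.1  6.8] M [-0.59  2.4   0.02] w 0.0283
ychest [ 0.002 -1.     0.001] zchest [ 0.479  0.    -0.878] q [-0.04  0.2  -0.33 -0.25 -0.57  2.04]
axial s 0.0146  tx -0.0004  y 0.0001
Fax 12.4 Ftx -2.9 Fy -0.1
```

Call:
servo_tool(
  targets=[
    [[0, 0, 0, 0.04, 0.01, -0.07, 1], [0, 0, 0, 0, 0, 0, 1], [0, 0, 0, 0.02, 0.005, -0.035, 1], [0, 0, 0, 0, 0, 0, 1], [0, 0, 0, 0, 0, 0, 1]],
  ],
)

```text
t: 16.37
ee_pos: [0.5883, -0.1395, 0.2036]
eef_rot: [-0.03, 0.962, 0.118, 0.245]
wrist_force: [-10.2, -1.8, 7.8]
gripper_width: 0.0278
```

```bash
python3 -c "
from h import *
ax()
for i in range(3):
    im,d=read_camera('scene'); s=read_state(); rel(s['ee_pos'])
ax()"
```

```text
t 16.37 pos [ 0.5883 -0.1395  0.2036] chest [-0.062  -0.0699  0.2036] F [-10.2  -1.8   7.8] M [-0.6   2.56 -0.  ] w 0.0278
ychest [ 0.002 -1.     0.001] zchest [ 0.479  0.    -0.878] q [-0.04  0.2  -0.33 -0.25 -0.57  2.04]
axial s 0.0118  tx -0.0004  y 0.0001
Fax 14.2 Ftx -4.1 Fy 0.7
axial s 0.0118  tx -0.0004  y 0.0001
axial s 0.0118  tx -0.0004  y 0.0001
axial s 0.0118  tx -0.0003  y 0.0001
t 16.52 pos [ 0.5883 -0.1395  0.2037] chest [-0.062  -0.0699  0.2037] F [-9.7 -2.1  7. ] M [-0.6   2.53 -0.01] w 0.0281
ychest [ 0.002 -1.     0.001] zchest [ 0.479  0.    -0.878] q [-0.04  0.2  -0.33 -0.25 -0.57  2.04]
axial s 0.0118  tx -0.0003  y 0.0001
Fax 13.3 Ftx -4.1 Fy 0.3
```

```bash
python3 -c "
from h import *
for n in('scene','top'):
    im,d=read_camera(n); a=im[120:300,110:310]; cv2.imwrite('pics/f_%s_full.png'%n,im); np.save('f_%s.npy'%n,d)
    if n=='scene': cv2.imwrite('pics/f_scene.png',cv2.resize(a,None,fx=3.3,fy=3.3,interpolation=cv2.INTER_CUBIC))
    q=(cloud(n,d)-C)@Rc
    m=(np.abs(q[...,0])<.006)&(q[...,1]>.02)&(q[...,1]<.10)&(q[...,2]>.123)&(q[...,2]<.16)
    P=q[m]
    if len(P)>20: print('bar',len(P),np.polyfit(P[:,1],P[:,2],1))
"; python3 fit.py f
```

```text
bar 114 [-0.00750695  0.1351521 ]
t 16.62 pos [ 0.5882 -0.1395  0.2037] chest [-0.062  -0.0699  0.2037] F [-10.3  -2.2   7.8] M [-0.56  2.54 -0.  ] w 0.028
ychest [ 0.002 -1.     0.001] zchest [ 0.479  0.    -0.878] q [-0.04  0.2  -0.33 -0.25 -0.57  2.04]
scene 1161 zmax [0.0458 0.0565 0.06  ]
0.02 0.048 272 [-0.001   0.0001] 0.001 slopes [-0.001   0.     -0.0007  0.002 ]
-0.05 0.012 290 [-0.0006 -0.    ] 0.001 slopes [-0.0007 -0.     -0.0047 -0.0014]
top 162 zmax [0.0471 0.0506 0.0512]
0.02 0.048 37 [ 0.0005 -0.0012] 0.0007 slopes [-0.0001 -0.0022  0.019   0.0327]
-0.05 0.012 45 [ 0.001  -0.0012] 0.0004 slopes [ 0.0009 -0.0011 -0.0039  0.009 ]
```

View pics/f_scene.png

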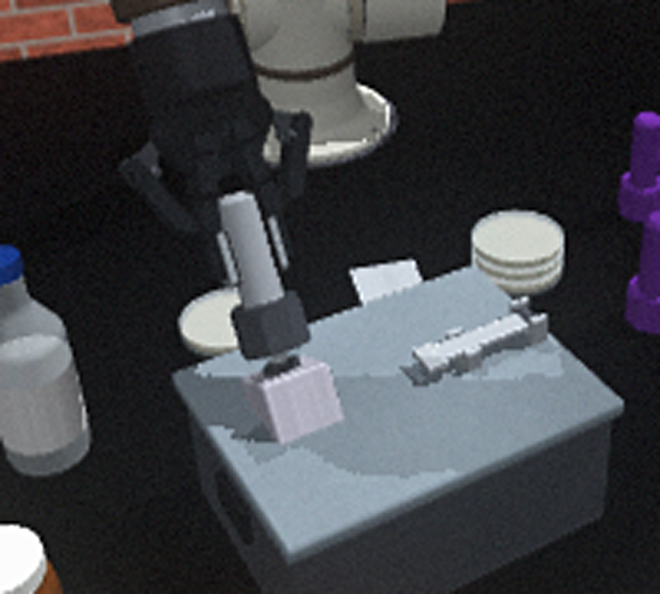

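View pics/f_top_full.png

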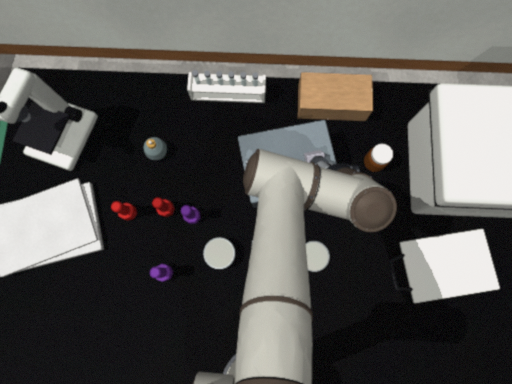

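View pics/f_scene_full.png

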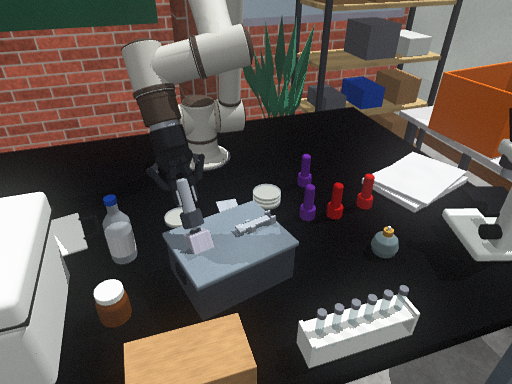

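Call:
servo_tool(
  targets=[
    [[0, 0, 0, 0, 0, 0, 1], [0, 0, 0, 0, 0, 0, 1], [0, 0, 0, 0, 0, 0, 1], [0, 0, 0, 0, 0, 0, 1]],
  ],
)

```text
t: 16.95
ee_pos: [0.5882, -0.1395, 0.2037]
eef_rot: [-0.03, 0.962, 0.118, 0.246]
wrist_force: [-9.4, -2.5, 7.7]
gripper_width: 0.0276
```

```bash
python3 -c "
from h import *
ax()
a=cv2.imread('pics/scene0.png');b=cv2.imread('pics/f_scene_full.png')
d=cv2.absdiff(a,b).max(2)
for nm,(x0,y0,x1,y1) in dict(bottle=(100,193,140,265),jar=(92,278,134,328),lamp=(368,222,402,262),stack=(250,182,284,208)).items(): print(nm,(d[y0:y1,x0:x1]>40).mean().round(3))
print(sign_off())"
```

```text
t 16.95 pos [ 0.5882 -0.1395  0.2037] chest [-0.062  -0.0699  0.2037] F [-9.4 -2.5  7.7] M [-0.57  2.54  0.01] w 0.0276
ychest [ 0.002 -1.     0.001] zchest [ 0.479  0.    -0.878] q [-0.04  0.2  -0.33 -0.25 -0.57  2.04]
axial s 0.0118  tx -0.0004  y 0.0001
Fax 13.7 Ftx -3.5 Fy -0.2
bottle 0.097
jar 0.0
lamp 0.0
stack 0.153
the job is handed in; nothing more can be done
None
```

The job is done and was handed in at t = 16.95 s. The clamp bar is closed, the cartridge is snapped onto the nipple, and the arm is still gripping it and holding the nipple in.

- **Clamp bar:** I swung it shut with the closed fingers and then pressed it down in its catch. The tool met resistance of 12 N at a height of 134.9 mm (135 expected). A depth fit straight afterwards gave it level, slope 0.0002. A later fit gave a slope of -0.0075 (about 0.4°), which I took as noise.
- **Coupler:** I gripped the cartridge by its body at 100 N, tilted it onto the nipple's axis and pushed. Axial force rose to about 10.6 N, then dropped to -3.6 N at the depth expected for fully seated.
- **Nipple:** I pushed on to about 13.7 N, steady at the end. By position and spring force the nipple is about 8 mm in of 10. The cartridge still sits within about 1 mm of the tool axis, so it had not slipped.

Three checks were not clean:

- **Wedged bar:** While I was closing it, the bar's end caught against the side of the fingers, and the wrist read about 41 N sideways for a moment. I backed off and pressed again from above. The load was on the fingertips rather than the gripper's body, but it reached the 40 N limit set for the body.
- **Bottle and dish stack:** Comparing pictures before and after, the jar and lamp areas were unchanged. About 10% of the bottle's area and 15% of the dish stack's differed. By eye both looked to be in place, and I put the difference down to the arm's shadow or view, but I did not measure it again.
- **Spatula and single dish:** I did not check these by numbers. The single dish looked in place, and the spatula was mostly hidden by the arm or chest.

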